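Index the turntable to its block and lock it

ROBOT

A 7-joint arm with a two-finger parallel gripper is mounted at the origin on a cart in front of the work surface, level with it; the furniture and walls round the work are solid. World frame = base frame: x ahead of the robot, y to its left, z up, the work surface at z = 0. Lengths are in m, angles in rad, forces in N, time in s.
With the tool pointing down it reaches from about 0.35 to 0.9 m from the base axis. Payload 7.2 kg.
Tool frame: the origin (TCP) lies midway between the tips of the shut fingers; the grasp point (between the pads) lies 19 mm behind it (manip.grasp_offset is the distance from the TCP to the grasp point, in m); z points along the fingers, y is the line along which they close (so a half turn about z gives the same grasp; the last joint's range is limited). The gripper opens to 85 mm and grips with 20 to 120 N. Pads are 22 mm wide; open, the fingers measure 114 mm over their backs; the gripper's body (76 mm by 85 mm) begins 54 mm behind the grasp point. The pads swing forward as they close: fully open they stand 13 mm farther back than shut.
Start: joints at [-1.245, 0.411, -0.013, 1.596, 0.006, 1.134, -0.082], TCP at [0.24, 0.577, 0.209] pointing down, gripper open.
Joint ranges: [-2.95, 2.95], [-0.29, 1.99], [-1.47, 1.44], [0.14, 2.54], [-1.03, 4.17], [0.13, 1.85], [-2.86, 2.86]. Speed limits (rad/s): [2.39, 2.39, 3.01, 3.01, 3.14, 3.14, 3.14].

INTERFACE

Orientations are given as a unit quaternion [x, y, z, w].
In Python, from plant import manip gives the robot as it stands.
- The arm moves only by the tool move_arm, never from a script. Its argument "plan" is one flat list of numbers, 6 for each row, row after row: the shift along the tool's x, y, z as a fraction of full scale, then the turn, a rotation vector about the tool's x, y, z as a fraction of full scale. In form: [tx, ty, tz, wx, wy, wz, tx, ty, tz, wx, wy, wz, ...]. A call has 1 to 12 rows; each row shifts and turns the commanded pose from where the row before left it, along the tool's axes as they then stand; what a row does not reach is not made up. Full scale, the value 1, is 0.03 m for a shift and 4 degrees for a turn. A row lasts 1/10 s, in which the tool goes at most 50 mm and 8.59 degrees, less where a joint would pass 70% of its speed; a pose out of reach is approached as far as the arm can. A call with a number of a shift or a turn outside -1 to 1 is refused whole. A call with a gripper value outside its range is refused whole. "grip" is the closure, from -1 (fully open) to 1 (shut), so that 0 is half open, set as the call begins (left out, the last holds). The fingers move at their own pace and stop on an object; "force" is the grip in N (left out, the last holds). Time passes only in rows, so rows that do not move let the fingers close. It gives the time, the measured TCP pose, the force, the opening and the grip force at its end, in the units of the state.
- manip.get_obs(): the state, without advancing time (a new reading comes with each control period).
- manip.grab_frame(name): name is "scene" or "top"; returns a dict with "color" (420x560x3 uint8, red, green, blue), "intrinsics" (3x3 intrinsics, pixels), "k1" (the pictures are not rectified: a ray, as slopes to the right and down, at radius r is drawn at 1 + k1 r^2 times it, then the intrinsics apply), "pose" (4x4, takes a point from camera to world coordinates). Camera axes: x right, y up, looking along -z (the intrinsics and any distortion apply to the point x, -y, -z); pixel columns grow to the right and rows downward; lengths in m; the calibration is good to about 2 mm. A picture is of the moment at which its call begins. There is no depth.
- manip.finish_job(): hands the job in; it is judged then, once.
The state is a dict: "t": time; "joints": joint angles; "joint_velocities": joint speeds; "effort": joint torques, N m; "tool_pos": TCP position; "ee_rot": TCP orientation; "ft_force": force on the tool from outside, world axes, zero at the start; "moment": the same for the moment, N m; "width": finger opening in m; "gripper_force": force on a finger pad.
Only numpy, scipy, OpenCV 4.12 (cv2) and the standard library are available. Lean on these libraries where they do the work, as an engineer would, in place of code of your own. Each camera call takes 0.05 s, during which the arm holds its last target. There are 200 camera calls.

TASK

The collet stands loose on the small turntable: turn the table by pushing on its upright pins with a finger until the collet stands on the index block's side of the table, squarely in line with the block's pointed nose. Then push the lock lever away from the robot, round to its stop, leaving the table as you set it. Push gently and grip nothing; do not touch or lift the collet, keep it standing, and leave the other things on the bench where they lie.

Things in the scene. Friction and masses are not known exactly. Their poses are not given: they have to be found in the camera images.
- table_base: Fixed grey foot of the turntable, 148 mm across and 15 mm high, with a 56 mm wide, 12 mm high tongue that runs 175 mm from the axis along the foot's own -y and carries the lock lever. Origin on the turning axis at bench height; z up. Stands turned by up to about 17 degrees, so that -y is roughly the robot's right.
- turntable (a joint): Angle (rad) of the turntable about the vertical axis of the foot, positive counter-clockwise from above, free for about a turn either way. Steel plate 170 mm across, its top 30 mm above the bench; four arms at 90 degrees (rods 12 mm thick, 17 to 29 mm above the bench) stick out of its rim and end in upright pins. Turns stiffly, a push of about 1 N on a pin, and stays where it is left. At 0 the arm of pin_0 points along the foot's +x; pins 1, 2, 3 follow counter-clockwise.
- pin_0 (a point): Centre of the top of upright pin 0 of the turntable: pin 16 mm in diameter, 115 mm from the axis, from the arm up to 83 mm above the bench.
- pin_1 (a point): Centre of the top of upright pin 1 of the turntable: pin 16 mm in diameter, 115 mm from the axis, from the arm up to 83 mm above the bench.
- pin_2 (a point): Centre of the top of upright pin 2 of the turntable: pin 16 mm in diameter, 115 mm from the axis, from the arm up to 83 mm above the bench.
- pin_3 (a point): Centre of the top of upright pin 3 of the turntable: pin 16 mm in diameter, 115 mm from the axis, from the arm up to 83 mm above the bench.
- er_collet: Grey steel spring collet standing upright and loose on the plate, wide end up: 33 mm across, 46 mm high, 0.16 kg. Origin at the centre of its underside. Starts 34 to 63 mm from the table's axis and rides round with the plate.
- index_block: Fixed dark steel index block on the bench beside the table, 53 mm long, 26 mm wide, 24 mm high (29 mm with its screw head). Origin on the table's axis at bench height (not in the block); its x axis points level from the table's axis through the middle of the nose and the block. The collet is in line when it lies on this x axis, at positive x.
- index_nose (a point): The tip of the block's pointed nose, 122 mm from the table's axis, on top of the block (24 mm above the bench); the nose points at the table's axis.
- lock_lever (a joint): Angle (rad) of the lock lever about its upright pivot, positive counter-clockwise from above: starts near 0 (knob swung towards the robot, unlocked) and meets its stop at 1.22 (knob swung away from the robot, locked). Stays where it is left; about 1.5 N at the knob. The lever does not itself affect how the table turns.
- lever_knob (a point): Centre of the top of the lever's upright black knob: 20 to 22 mm in diameter, 85 mm above the bench, 65 mm from the pivot; free all round from 20 mm above the bench upwards, but for the lever rod (12 mm thick, 27 mm high) that joins it to the pivot.
- lever_pivot (a point): The lever's pivot axis, 155 mm from the table's axis along the foot's -y, 40 mm above the bench.
- boring_bar: Loose steel boring bar lying on the bench left of the table, 161 x 35 x 34 mm; origin under its middle. To be left alone.
- spare_t_nut: Loose T-nut right of the lever, 28 x 28 x 18 mm; origin under its middle. To be left alone.
- hex_key: Loose dark hex key right of the lever, 37 x 100 x 5 mm; origin under its middle. To be left alone.
- collet_sleeve: Loose steel ring-shaped sleeve beyond and left of the table, 44 mm across, 36 mm high; origin under its middle. To be left alone.

How it is judged:
By the outcome, as a careful person would: the job done as asked, in the order asked, and still so for the second after the job is handed in, with the robot touching nothing.
It also fails if it takes over 64 s, if anything falls off the work surface, if the arm or the gripper's body presses on something with over 40 N, if the wrist force passes 120 N, or if a joint passes its speed limit or range.

## Working session

There is one attempt and no reset: what is moved stays moved. The work goes in short steps, Python scripts to look and compute and a tool call to move; the robot and the scene stay as the last step left them, time stands still between calls to the robot, and variables do not carry over. Pictures are saved under pics/ and viewed, at most 10 in all, crops included, and the job is handed in when it is done.

Besides the shell and the picture viewer there is one more tool, called after "Call:" by a JSON object that holds its "op" and its "data", one argument or row to a line. move_arm: Moves the arm, as the interface text tells. Its arguments: {"type":"object","properties":{"plan":{"type":"array"},"grip":{"type":"number"},"force":{"type":"number"}},"required":["plan"]}

```bash
mkdir -p pics
cat > h.py <<'E'
import numpy as np, cv2
from plant import manip
def grab(n,f=None):
    d=manip.grab_frame(n)
    if f: cv2.imwrite('pics/'+f,cv2.cvtColor(d['color'],cv2.COLOR_RGB2BGR))
    return d
def ray(d,u,v,z):
    K=np.array(d['intrinsics']);k=d['k1'];P=np.array(d['pose'])
    s=np.array([(u-K[0,2])/K[0,0],(v-K[1,2])/K[1,1]]);q=s.copy()
    for _ in range(30): q=s/(1+k*(q@q))
    r=P[:3,:3]@np.array([q[0],-q[1],-1]);o=P[:3,3]
    return o+r*(z-o[2])/r[2]
def proj(d,p):
    K=np.array(d['intrinsics']);k=d['k1'];P=np.array(d['pose'])
    c=P[:3,:3].T@(np.array(p)-P[:3,3]);q=np.array([c[0],-c[1]])/-c[2]
    q=q*(1+k*(q@q));return np.array([K[0,0]*q[0]+K[0,2],K[1,1]*q[1]+K[1,2]])
E
python3 - <<'E'
from h import *
import pickle
for n in('top','scene'):
    d=grab(n,n+'1.png');pickle.dump(d,open(n+'.pkl','wb'));print(n,d['intrinsics'],d['k1'],d['pose'])
    im=cv2.imread('pics/'+n+'1.png');cv2.imwrite('pics/'+n+'1b.png',cv2.resize(im,(800,600),interpolation=cv2.INTER_CUBIC))
print(manip.get_obs())
E
```

```text
top [[467.31596352   0.         278.23138432]
 [  0.         467.31596352 213.04948609]
 [  0.           0.           1.        ]] 0.00696449636252122 [[ 0.02748688  0.9950847  -0.09513626  0.44818693]
 [-0.99943653  0.02919112  0.01656823 -0.00839999]
 [ 0.01926393  0.09462725  0.99532637  1.10981967]
 [ 0.          0.          0.          1.        ]]
scene [[382.47894308   0.         274.00882492]
 [  0.         382.47894308 206.96344891]
 [  0.           0.           1.        ]] -0.06754328445681676 [[-0.80974864  0.42631636 -0.40318918  0.22644216]
 [-0.58667637 -0.57549341  0.56975273  0.46832465]
 [ 0.01086219  0.69789805  0.71611474  0.67013485]
 [ 0.          0.          0.          1.        ]]
{'t': 0.1, 'joints': array([-1.24522839,  0.41185533, -0.01273897,  1.59696707,  0.00566049,
        1.1342848 , -0.08220447]), 'joint_velocities': array([ 0.00038931, -0.00378851,  0.00144213, -0.00134499,  0.00022433,
       -0.00075677, -0.000269  ]), 'effort': array([ 2.04202763e-03, -6.01833344e+01,  6.84044883e-01, -3.00088549e+01,
        1.40770065e-02,  6.52214483e-03,  4.61901152e-05]), 'tool_pos': array([0.23965171, 0.57671004, 0.20851223]), 'ee_rot': array([ 1.95580026e-01,  9.80687466e-01, -7.36024815e-04, -7.12932328e-05]), 'ft_force': array([-0.16075656,  0.59712008, -0.12091208]), 'moment': array([ 0.02261287, -0.00517724, -0.02214184]), 'gripper_force': 0.0, 'width': 0.08539283079438814}
```

View pics/top1b.png

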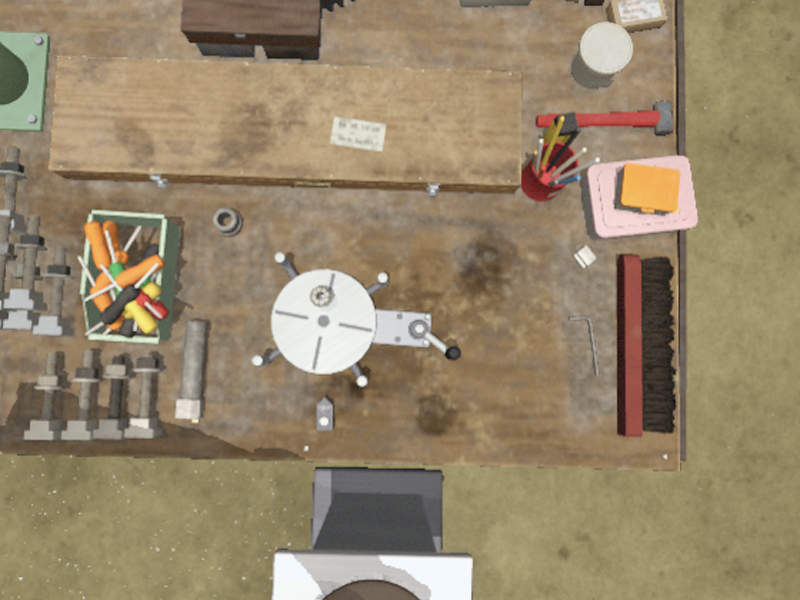

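View pics/scene1b.png

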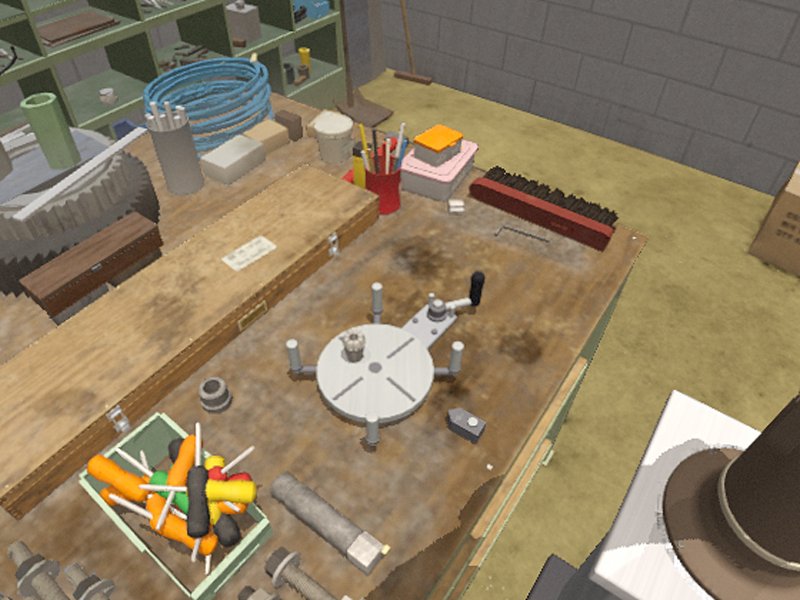

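The top view (800 px scale) shows the table axis near (324,321), pins at (281,258), (383,279), (362,381) and (258,360), the collet at (321,295), the nose at (325,399), and the knob at (452,352). I'll enlarge a crop to measure these more closely.

Run:
```python
import cv2
im=cv2.imread('pics/top1.png');cv2.imwrite('pics/c1.png',cv2.resize(im[165:310,170:330],None,fx=5,fy=4.1379,interpolation=cv2.INTER_CUBIC)) if 0 else cv2.imwrite('pics/c1.png',cv2.resize(im[165:310,170:330],None,fx=4,fy=4,interpolation=cv2.INTER_CUBIC))
```

```text
(no output)
```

View pics/c1.png

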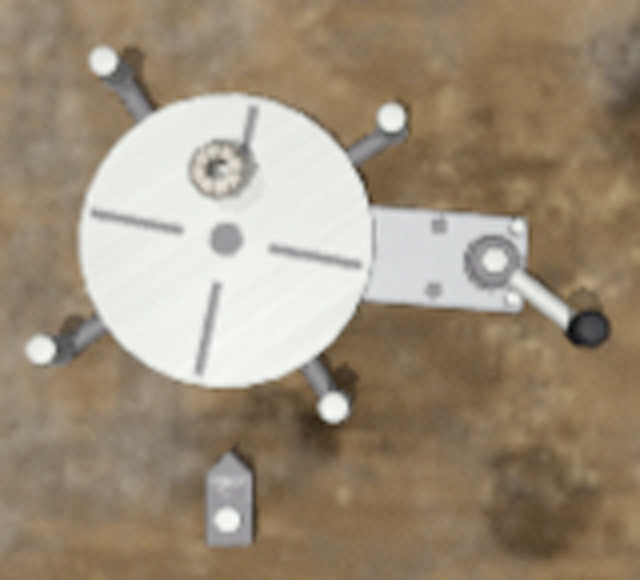

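The crop shows pin tops at (103,61), (392,118), (334,407) and (41,350), the axis at (226,239), the collet top at (219,168), the nose at (234,450), the knob at (588,327), and the pivot at (495,260).

```bash
cat > m.py <<'E'
from h import *
import pickle
d=pickle.load(open('top.pkl','rb'))
def P(u,v,z): return ray(d,170+(u+.5)/4-.5,165+(v+.5)/4-.5,z)[:2]
pins=np.array([P(103,61,.083),P(392,118,.083),P(334,407,.083),P(41,350,.083)])
A=P(226,239,.03);Ap=pins.mean(0);print('axis',A,Ap)
A=Ap
def pol(n,p):
    q=p-A;print(n,p.round(4),'r',np.hypot(*q).round(4),'ang',np.degrees(np.arctan2(q[1],q[0])).round(2))
for p in pins: pol('pin',p)
pol('collet',P(219,168,.076));pol('nose',P(234,450,.024));pol('screw',P(228,519,.029));pol('back',P(230,545,.024))
pol('knob',P(588,327,.085));pol('pivot',P(495,260,.045))
k=P(588,327,.085)-P(495,260,.045);print('lever',np.hypot(*k),np.degrees(np.arctan2(k[1],k[0])))
E
python3 m.py
```

```text
axis [0.52158617 0.09329177] [0.52121481 0.09293677]
pin [0.6147 0.16  ] r 0.115 ang 35.64
pin [ 0.5877 -0.0008] r 0.115 ang -54.65
pin [0.4279 0.026 ] r 0.1148 ang -144.36
pin [0.4545 0.1866] r 0.115 ang 125.47
collet [0.5578 0.0943] r 0.0366 ang 2.19
nose [0.4007 0.0846] r 0.1208 ang -176.06
screw [0.3618 0.0861] r 0.1595 ang -177.56
back [0.3468 0.0849] r 0.1746 ang -177.35
knob [ 0.4753 -0.1116] r 0.2096 ang -102.66
pivot [ 0.513  -0.0617] r 0.1549 ang -93.05
lever 0.06252484753904601 -127.09798742335413
```

Call:
{"op": "move_arm", "data": {
  "plan": [-0.75,0.39,-0.6,0,0,1,-0.75,0.39,-0.6,0,0,1,-0.75,0.39,-0.6,0,0,1,-0.75,0.39,0,0,0,1,-0.75,0.39,0,0,0,1,-0.75,0.39,0,0,0,1,-0.75,0.39,0,0,0,1,-0.75,0.39,0,0,0,1,-0.75,0.39,0,0,0,1,-0.75,0.39,0,0,0,1,-0.75,0.39,0,0,0,1,-0.75,0.39,0,0,0,1],
  "grip": 1
}}

```text
t: 1.3
tool_pos: [0.524, 0.4889, 0.2633]
ee_rot: [0.58, 0.815, 0.0, 0.0]
ft_force: [0.5, 0.6, -0.1]
width: -0.0
gripper_force: 0.0
```

Call:
{"op": "move_arm", "data": {
  "plan": [-0.75,0.39,0,0,0,1,-0.75,0.39,0,0,0,1,-0.75,0.39,0,0,0,1,-0.75,0.39,0,0,0,1,-0.75,0.39,0,0,0,1,-0.75,0.39,0,0,0,1,-0.75,0.39,0,0,0,1,-0.75,0.39,0,0,0,1,-0.75,0.39,0,0,0,1,-0.75,0.39,0,0,0,1,-0.75,0.39,0,0,0,1,-0.75,0.39,0,0,0,1]
}}

```text
t: 2.5
tool_pos: [0.6469, 0.2201, 0.2634]
ee_rot: [0.861, 0.508, 0.0, -0.0]
ft_force: [0.2, 0.7, 0.9]
width: -0.0001
gripper_force: 0.0
```

Call:
{"op": "move_arm", "data": {
  "plan": [-0.75,0.39,0,0,0,1,-0.75,0.39,0,0,0,1,-0.75,0.39,0,0,0,1,-0.75,0.39,0,0,0,1,-0.75,0.39,0,0,0,1,-0.75,0.39,0,0,0,1,-0.75,0.39,0,0,0,1,-0.75,0.39,0,0,0,1,-0.75,0.39,0,0,0,1,-0.75,0.39,0,0,0,1,0,0,0,0,0,0]
}}

```text
t: 3.6
tool_pos: [0.5633, -0.0171, 0.2638]
ee_rot: [0.983, 0.181, -0.0, -0.0]
ft_force: [-0.9, 0.2, 0.1]
width: -0.0001
gripper_force: 0.0
```

```bash
cat >> h.py <<'E'
from scipy.spatial.transform import Rotation as R
A=np.array([.5212,.0929])
def go(xy,z):
    o=manip.get_obs();r=R.from_quat(o['ee_rot']).as_matrix();p=o['tool_pos']
    q=p[:2]-A;print('t',o['t'],'tcp',p.round(4),'phi',np.degrees(np.arctan2(q[1],q[0])).round(1),'r',np.hypot(*q).round(4),'xyaw',np.degrees(np.arctan2(r[1,0],r[0,0])).round(2),'tilt',r[:,2].round(3),'F',o['ft_force'].round(1),'j7',o['joints'][6].round(2))
    print('tool shift/0.03',(r.T@(np.array([*xy,z])-p)/.03).round(3))
def at(phi,rad=.115): return A+rad*np.array([np.cos(np.radians(phi)),np.sin(np.radians(phi))])
E
python3 -c "
from h import *
go(at(-68),.05)"
```

```text
t 3.6 tcp [ 0.5633 -0.0171  0.2638] phi -69.1 r 0.1178 xyaw 20.89 tilt [-0.  0. -1.] F [-0.9  0.2  0.1] j7 -1.05
tool shift/0.03 [ 0.071 -0.092  7.128]
```

Call:
{"op": "move_arm", "data": {
  "plan": [0,-0.03,0.79,0,0,0,0,-0.03,0.79,0,0,0,0,-0.03,0.79,0,0,0,0,0,0.79,0,0,0,0,0,0.79,0,0,0,0,0,0.79,0,0,0,0,0,0.79,0,0,0,0,0,0.79,0,0,0,0,0,0.79,0,0,0,0,0,0,0,0,0]
}}

```text
t: 4.6
tool_pos: [0.5623, -0.0098, 0.0474]
ee_rot: [0.983, 0.186, -0.002, -0.0]
ft_force: [-0.0, 0.4, 0.5]
width: 0.0002
gripper_force: 0.0
```

Call:
{"op": "move_arm", "data": {
  "plan": [0.134,-0.002,0,0,0,-0.5,0.134,-0.002,0,0,0,-0.5,0.268,-0.009,0,0,0,-1,0.268,-0.009,0,0,0,-1,0.268,-0.009,0,0,0,-1,0.268,-0.009,0,0,0,-1,0.268,-0.009,0,0,0,-1]
}}

```text
t: 5.3
tool_pos: [0.6057, 0.0166, 0.0515]
ee_rot: [0.922, 0.388, 0.001, 0.0]
ft_force: [-1.6, -0.2, 0.4]
width: 0.0001
gripper_force: 0.5
```

```bash
python3 -c "
from h import *
go(at(-45),.05)"
```

```text
t 5.3 tcp [0.6057 0.0166 0.0515] phi -42.1 r 0.1139 xyaw 45.7 tilt [ 0.002  0.    -1.   ] F [-1.6 -0.2  0.4] j7 -0.59
tool shift/0.03 [-0.194  0.04   0.049]
```

Call:
{"op": "move_arm", "data": {
  "plan": [0.268,-0.009,0,0,0,-1,0.268,-0.009,0,0,0,-1,0.268,-0.009,0,0,0,-1,0.268,-0.009,0,0,0,-1,0.268,-0.009,0,0,0,-1,0.268,-0.009,0,0,0,-1,0.268,-0.009,0,0,0,-1,0.268,-0.009,0,0,0,-1,0.268,-0.009,0,0,0,-1,0.268,-0.009,0,0,0,-1,0.268,-0.009,0,0,0,-1,0.268,-0.009,0,0,0,-1]
}}

```text
t: 6.5
tool_pos: [0.6388, 0.1041, 0.0517]
ee_rot: [0.684, 0.729, 0.001, 0.001]
ft_force: [-0.0, -1.9, 0.5]
width: 0.0003
gripper_force: 0.5
```

```bash
python3 -c "
from h import *
go(at(6),.05)"
```

```text
t 6.5 tcp [0.6388 0.1041 0.0517] phi 5.4 r 0.1181 xyaw 93.68 tilt [ 0.002 -0.    -1.   ] F [-0.  -1.9  0.5] j7 -0.03
tool shift/0.03 [ 0.035 -0.105  0.055]
```

Call:
{"op": "move_arm", "data": {
  "plan": [0.268,-0.018,0,0,0,-1,0.268,-0.018,0,0,0,-1,0.268,-0.018,0,0,0,-1,0.268,-0.018,0,0,0,-1,0.268,-0.018,0,0,0,-1,0.268,-0.018,0,0,0,-1,0.268,-0.018,0,0,0,-1,0.268,-0.018,0,0,0,-1,0.268,-0.009,0,0,0,-1,0.268,-0.009,0,0,0,-1,0.268,-0.009,0,0,0,-1,0.268,-0.009,0,0,0,-1]
}}

```text
t: 7.7
tool_pos: [0.5938, 0.1866, 0.0517]
ee_rot: [0.328, 0.945, 0.0, 0.001]
ft_force: [0.5, -1.5, -0.1]
width: 0.0
gripper_force: 0.4
```

```bash
python3 -c "
from h import *
go(at(54),.05)"
```

```text
t 7.7 tcp [0.5938 0.1866 0.0517] phi 52.2 r 0.1186 xyaw 141.66 tilt [ 0.003 -0.    -1.   ] F [ 0.5 -1.5 -0.1] j7 0.52
tool shift/0.03 [ 0.118 -0.121  0.058]
```

Call:
{"op": "move_arm", "data": {
  "plan": [0.268,-0.03,0,0,0,-1,0.268,-0.03,0,0,0,-1,0.268,-0.03,0,0,0,-1,0.268,-0.03,0,0,0,-1,0.268,-0.02,0,0,0,-1,0.268,-0.02,0,0,0,-1,0.268,-0.02,0,0,0,-1,0.268,-0.02,0,0,0,-1,0.268,-0.02,0,0,0,-1,0.268,-0.009,0,0,0,-1,0.134,-0.002,0,0,0,-0.5,0,0,0,0,0,0]
}}

```text
t: 8.9
tool_pos: [0.5126, 0.2081, 0.0511]
ee_rot: [-0.03, 1.0, 0.0, 0.001]
ft_force: [0.7, 0.5, 0.4]
width: -0.0001
gripper_force: 0.0
```

Run:
```python
from h import *
import pickle
go(at(100),.05)
d=grab('top','top2.png');pickle.dump(d,open('top2.pkl','wb'))
im=cv2.imread('pics/top2.png');cv2.imwrite('pics/c2.png',cv2.resize(im[165:310,170:330],None,fx=4,fy=4,interpolation=cv2.INTER_CUBIC))
```

```text
t 8.9 tcp [0.5126 0.2081 0.0511] phi 94.3 r 0.1155 xyaw -176.53 tilt [ 0.002  0.    -1.   ] F [0.7 0.5 0.4] j7 1.04
tool shift/0.03 [ 0.383 -0.041  0.035]
```

View pics/c2.png

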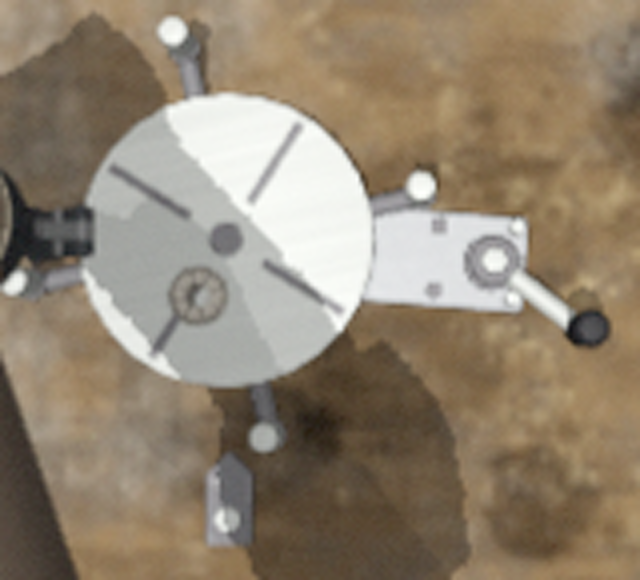

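The collet is now at (199,296), with pins at (172,31), (422,186), (264,437) and (16,283). The finger is clear of everything except the pin.

```bash
cat > m2.py <<'E'
from m import *
print('---')
pp=[P(172,31,.083),P(422,186,.083),P(264,437,.083),P(16,283,.083)]
print(np.mean(pp,0))
for p in pp: pol('pin',p)
pol('collet',P(199,296,.076))
E
python3 m2.py|sed -n '/---/,$p'
```

```text
---
[0.52109583 0.09238442]
pin [0.6327 0.1226] r 0.1154 ang 14.89
pin [ 0.5504 -0.0185] r 0.1152 ang -75.33
pin [0.4107 0.0636] r 0.1144 ang -165.12
pin [0.4906 0.2019] r 0.1132 ang 105.7
collet [0.4866 0.1026] r 0.036 ang 164.41
```

Call:
{"op": "move_arm", "data": {
  "plan": [0.134,-0.003,0,0,0,-0.5,0.134,-0.003,0,0,0,-0.5,0.134,-0.003,0,0,0,-0.5,0.134,-0.003,0,0,0,-0.5,0.134,-0.003,0,0,0,-0.5,0.134,-0.003,0,0,0,-0.5,0.134,-0.003,0,0,0,-0.5,0.134,-0.003,0,0,0,-0.5,0.1,-0.002,0,0,0,-0.4,0,0,0,0,0,0]
}}

```text
t: 9.95
tool_pos: [0.4772, 0.2002, 0.0499]
ee_rot: [-0.183, 0.983, -0.0, -0.0]
ft_force: [-0.1, 0.5, 1.1]
width: 0.0002
gripper_force: 0.0
```

Run:
```python
from h import *
import pickle
go(at(112),.05)
ds=[grab('top') for _ in range(4)]
d=ds[0];d['color']=np.mean([x['color'] for x in ds],0).astype(np.uint8);pickle.dump(d,open('top3.pkl','wb'))
im=d['color'][:,:,::-1];cv2.imwrite('pics/c3.png',cv2.resize(im[215:305,180:280],None,fx=6,fy=6,interpolation=cv2.INTER_CUBIC))
d=grab('scene');pickle.dump(d,open('sc3.pkl','wb'));cv2.imwrite('pics/s3.png',cv2.resize(d['color'][210:320,180:360,::-1],None,fx=4,fy=4,interpolation=cv2.INTER_CUBIC))
```

```text
t 9.95 tcp [0.4772 0.2002 0.0499] phi 112.3 r 0.116 xyaw -158.88 tilt [-0.001 -0.    -1.   ] F [-0.1  0.5  1.1] j7 1.28
tool shift/0.03 [-0.022 -0.032 -0.002]
```

View pics/c3.png

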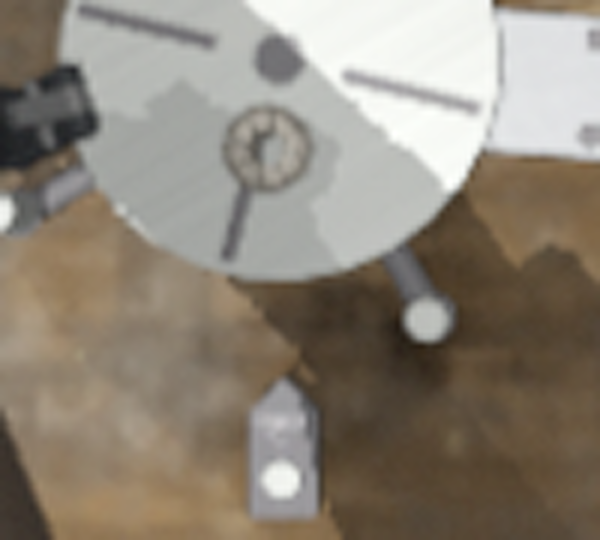

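View pics/s3.png

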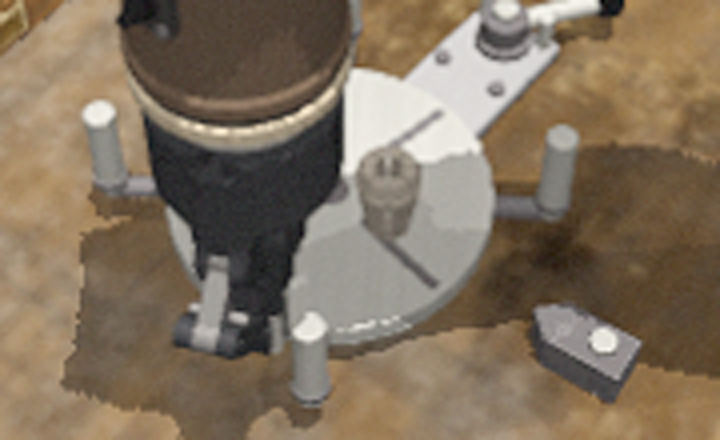

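The collet top is at (267,147), the axis at (279,58), the nose at (285.5,376), the block's back centre at (284,518), and a pin at (428,319). The scene view confirms the collet is upright.

```bash
cat > m3.py <<'E'
from m import *
print('---')
def Q(u,v,z): return ray(d,180+(u+.5)/6-.5,215+(v+.5)/6-.5,z)[:2]
pol('axis',Q(279,58,.03));pol('pin',Q(428,319,.083));pol('collet',Q(267,147,.076))
pol('nose',Q(285.5,376,.024));pol('screw',Q(282,480,.029));pol('back',Q(284,518,.024))
# scene-camera cross-check
s=pickle.load(open('sc3.pkl','rb'))
def S(u,v,z): return ray(s,180+(u+.5)/4-.5,210+(v+.5)/4-.5,z)[:2]
pol('S collet top',S(390,172,.076));pol('S collet bot',S(388,224,.034));pol('S nose',S(536,311,.024));pol('S screw',S(603,338,.029))
pol('S pin',S(563,133,.083));pol('S pin',S(99,110,.083));pol('S pin',S(310,326,.083))
E
python3 m3.py|sed -n '/---/,$p'
```

```text
---
axis [0.5219 0.0934] r 0.0008 ang 35.08
pin [0.4248 0.0308] r 0.1147 ang -147.18
collet [0.4858 0.0922] r 0.0354 ang -178.83
nose [0.4003 0.0868] r 0.121 ang -177.1
screw [0.3614 0.0862] r 0.16 ang -177.59
back [0.3467 0.0853] r 0.1747 ang -177.51
S collet top [0.4833 0.0924] r 0.0379 ang -179.24
S collet bot [0.4831 0.0933] r 0.0381 ang 179.49
S nose [0.3981 0.0867] r 0.1233 ang -177.09
S screw [0.3625 0.0835] r 0.159 ang -176.59
S pin [0.4256 0.0268] r 0.1162 ang -145.32
S pin [0.6192 0.1516] r 0.1142 ang 30.9
S pin [0.459  0.1873] r 0.113 ang 123.37
```

Call:
{"op": "move_arm", "data": {
  "plan": [0.07,0,0,0,0,-0.25,0.065,0,0,0,0,-0.25,0,0,0,0,0,0]
}}

```text
t: 10.5
tool_pos: [0.4738, 0.1988, 0.05]
ee_rot: [-0.2, 0.98, -0.0, -0.0]
ft_force: [0.3, -0.1, 0.4]
width: 0.0001
gripper_force: 0.0
```

Run:
```python
from h import *
go(at(114.3),.05)
```

```text
t 10.5 tcp [0.4738 0.1988 0.05  ] phi 114.1 r 0.116 xyaw -156.9 tilt [-0. -0. -1.] F [ 0.3 -0.1  0.4] j7 1.31
tool shift/0.03 [ 0.011 -0.033 -0.001]
```

Call:
{"op": "move_arm", "data": {
  "plan": [-0.33,0,0,0,0,0,-0.33,0,0,0,0,0,0,0,-1,0,0,0,0,0,-1,0,0,0,0,0,-1,0,0,0,0,0,-1,0,0,0,0,0,-1,0,0,0]
}}

```text
t: 11.2
tool_pos: [0.493, 0.207, 0.2014]
ee_rot: [-0.2, 0.98, 0.0, 0.0]
ft_force: [0.3, -0.7, 0.4]
width: 0.0004
gripper_force: 0.0
```

Call:
{"op": "move_arm", "data": {
  "plan": [-0.12,-0.43,0,0,0,1,-0.12,-0.43,0,0,0,1,-0.12,-0.43,0,0,0,1,-0.12,-0.43,0,0,0,1,-0.12,-0.43,0,0,0,1,-0.12,-0.43,0,0,0,1,-0.12,-0.43,0,0,0,1,-0.12,-0.43,0,0,0,1,-0.12,-0.43,0,0,0,1,-0.12,-0.43,0,0,0,1,-0.12,-0.43,0,0,0,1,-0.12,-0.43,0,0,0,1]
}}

```text
t: 12.4
tool_pos: [0.5379, 0.0567, 0.2001]
ee_rot: [0.218, 0.976, 0.0, 0.0]
ft_force: [0.6, -0.2, -0.1]
width: 0.0001
gripper_force: 0.0
```

Call:
{"op": "move_arm", "data": {
  "plan": [-0.12,-0.43,0,0,0,1,-0.12,-0.43,0,0,0,1,-0.12,-0.43,0,0,0,1,-0.12,-0.43,0,0,0,1,-0.12,-0.43,0,0,0,1,-0.12,-0.43,0,0,0,1,-0.12,-0.43,0,0,0,1,-0.12,-0.43,0,0,0,1,-0.12,-0.43,0,0,0,1,-0.12,-0.43,0,0,0,1,-0.12,-0.43,0,0,0,1,-0.12,-0.43,0,0,0,1]
}}

```text
t: 13.6
tool_pos: [0.4563, -0.0767, 0.2002]
ee_rot: [0.596, 0.803, 0.0, 0.0]
ft_force: [-0.0, 0.5, 0.6]
width: -0.0001
gripper_force: 0.0
```

Run:
```python
from h import *
import pickle
B=np.array([.513,-.0618]);a=np.radians(-165)
go(B+.065*np.array([np.cos(a),np.sin(a)]),.055)
ds=[grab('scene') for _ in range(2)];pickle.dump(ds[0],open('sc4.pkl','wb'))
d=grab('top');pickle.dump(d,open('top4.pkl','wb'))
a=cv2.resize(d['color'][165:310,170:330,::-1],None,fx=4,fy=4,interpolation=cv2.INTER_CUBIC)
b=cv2.resize(d['color'][215:305,205:265,::-1],None,fx=6,fy=6,interpolation=cv2.INTER_CUBIC)
cv2.imwrite('pics/a4.png',a);cv2.imwrite('pics/b4.png',b)
```

```text
t 13.6 tcp [ 0.4563 -0.0767  0.2002] phi -111.0 r 0.1816 xyaw 106.87 tilt [ 0.001 -0.    -1.   ] F [-0.   0.5  0.6] j7 0.37
tool shift/0.03 [-2.000e-03 -2.140e-01  4.841e+00]
```

View pics/a4.png

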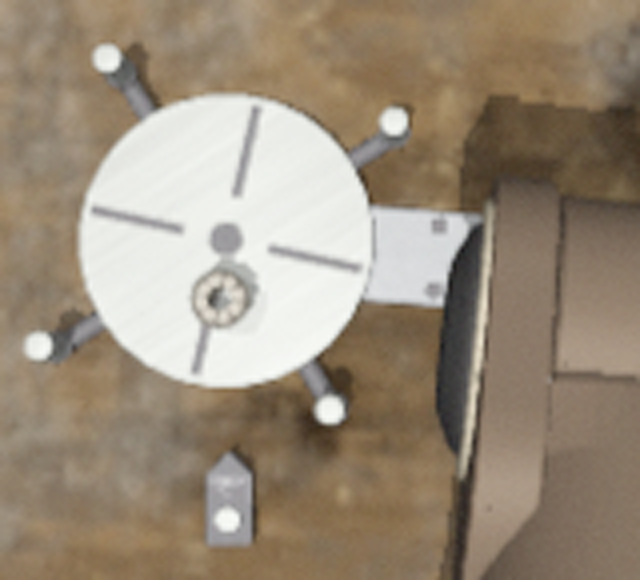

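The view is now unshadowed: collet top (222,297), pins (107,58), (395,121), (330,408) and (39,346), axis (226,239), nose (234,450). I'll view one closer crop.

View pics/b4.png

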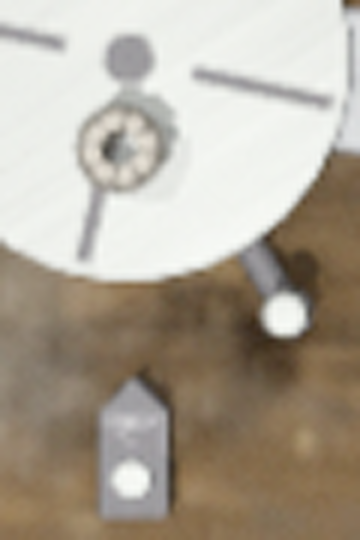

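```bash
cat > m4.py <<'E'
from m import *
print('---')
pp=[P(107,58,.083),P(395,121,.083),P(330,408,.083),P(39,346,.083)];print(np.mean(pp,0))
for p in pp: pol('pin',p)
pol('collet',P(222,297,.076));pol('nose',P(234,450,.024))
# predicted pixels (crop) for points on block line
for a in(-176,-177.5,-179):
    for r in(.036,.038): 
        q=proj(d,[A[0]+r*np.cos(np.radians(a)),A[1]+r*np.sin(np.radians(a)),.076]);print(a,r,(q-[170,165]+.5)*4-.5)
E
python3 m4.py|sed -n '/---/,$p'
```

```text
---
[0.52163062 0.09281382]
pin [0.6165 0.1578] r 0.1153 ang 34.27
pin [ 0.5861 -0.0026] r 0.1155 ang -55.8
pin [0.4273 0.0282] r 0.114 ang -145.42
pin [0.4566 0.1878] r 0.1147 ang 124.26
collet [0.4864 0.0899] r 0.035 ang -175.08
nose [0.4007 0.0846] r 0.1208 ang -176.06
-176 0.036 [221.04324812 298.89661221]
-176 0.038 [221.1575594  302.52427299]
-177.5 0.036 [219.33055488 298.9454861 ]
-177.5 0.038 [219.34938541 302.57595413]
-179 0.036 [217.61755689 298.94958411]
-179 0.038 [217.54088553 302.5803545 ]
```

The table is aligned to within about 1°, averaging the pin rotation with the direct reading. Next I'll lower the finger beside the knob.

Call:
{"op": "move_arm", "data": {
  "plan": [0,-0.21,0.6,0,0,0.5,0,0,0.7,0,0,0,0,0,0.7,0,0,0,0,0,0.7,0,0,0,0,0,0.7,0,0,0,0,0,0.7,0,0,0,0,0,0.7,0,0,0,0,0,0,0,0,0]
}}

```text
t: 14.55
tool_pos: [0.449, -0.0772, 0.0538]
ee_rot: [0.607, 0.794, -0.001, -0.002]
ft_force: [0.2, -0.7, -0.4]
width: 0.0003
gripper_force: 0.0
```

Call:
{"op": "move_arm", "data": {
  "plan": [-0.15,0.005,0,0,0,-1,-0.15,0.005,0,0,0,-1,-0.15,0.005,0,0,0,-1,-0.15,0.005,0,0,0,-1,-0.15,0.005,0,0,0,-1,-0.15,0.005,0,0,0,-1,-0.15,0.005,0,0,0,-1,-0.15,0.005,0,0,0,-1,-0.15,0.005,0,0,0,-1,-0.15,0.005,0,0,0,-1]
}}

```text
t: 15.55
tool_pos: [0.4756, -0.1142, 0.0569]
ee_rot: [0.298, 0.954, -0.0, -0.0]
ft_force: [-2.3, 0.5, 0.9]
width: -0.0
gripper_force: 0.9
```

```bash
cat >> h.py <<'E'
B=np.array([.513,-.0618])
def lev(a):
    q=manip.get_obs()['tool_pos'][:2]-B;print('alpha',np.degrees(np.arctan2(q[1],q[0])).round(1),'r',np.hypot(*q).round(4))
    a=np.radians(a);go(B+.065*np.array([np.cos(a),np.sin(a)]),.055)
E
python3 -c "
from h import *
lev(-125)"
```

```text
alpha -125.5 r 0.0644
t 15.55 tcp [ 0.4756 -0.1142  0.0569] phi -102.4 r 0.212 xyaw 145.29 tilt [-0. -0. -1.] F [-2.3  0.5  0.9] j7 1.06
tool shift/0.03 [-0.02  -0.021  0.064]
```

Contact is at about 2 N and the knob is moving. I'll continue along the arc.

Call:
{"op": "move_arm", "data": {
  "plan": [-0.15,0.005,0,0,0,-1,-0.15,0.005,0,0,0,-1,-0.15,0.005,0,0,0,-1,-0.15,0.005,0,0,0,-1,-0.15,0.005,0,0,0,-1,-0.15,0.005,0,0,0,-1,-0.15,0.005,0,0,0,-1,-0.15,0.005,0,0,0,-1,-0.15,0.005,0,0,0,-1,-0.15,0.005,0,0,0,-1]
}}

```text
t: 16.55
tool_pos: [0.5183, -0.1262, 0.057]
ee_rot: [-0.046, 0.999, -0.0, 0.0]
ft_force: [-0.5, -1.2, 0.3]
width: -0.0002
gripper_force: 0.9
```

```bash
python3 -c "
from h import *
lev(-84)"
```

```text
alpha -85.3 r 0.0646
t 16.55 tcp [ 0.5183 -0.1262  0.057 ] phi -90.8 r 0.2191 xyaw -174.75 tilt [ 0.    -0.001 -1.   ] F [-0.5 -1.2  0.3] j7 1.67
tool shift/0.03 [-0.049 -0.013  0.066]
```

Call:
{"op": "move_arm", "data": {
  "plan": [-0.05,0,0,0,0,-0.33,-0.05,0,0,0,0,-0.33]
}}

```text
t: 16.75
tool_pos: [0.5211, -0.1256, 0.0566]
ee_rot: [-0.067, 0.998, -0.0, 0.0]
ft_force: [-0.7, -1.7, 1.1]
width: 0.0
gripper_force: 1.0
```

```bash
python3 -c "
from h import *
lev(-84)"
```

```text
alpha -82.8 r 0.0643
t 16.75 tcp [ 0.5211 -0.1256  0.0566] phi -90.0 r 0.2185 xyaw -172.29 tilt [ 0. -0. -1.] F [-0.7 -1.7  1.1] j7 1.71
tool shift/0.03 [ 0.047 -0.023  0.055]
```

Call:
{"op": "move_arm", "data": {
  "plan": [-0.05,0,0,0,0,-0.33,-0.05,0,0,0,0,-0.33,-0.05,0,0,0,0,-0.33]
}}

```text
t: 17.05
tool_pos: [0.5252, -0.1247, 0.0562]
ee_rot: [-0.102, 0.995, -0.0, 0.0]
ft_force: [-2.2, -0.5, 2.3]
width: -0.0001
gripper_force: 1.1
```

Call:
{"op": "move_arm", "data": {
  "plan": [-0.05,0,0,0,0,-0.33]
}}

```text
t: 17.15
tool_pos: [0.5266, -0.1244, 0.0561]
ee_rot: [-0.114, 0.994, -0.0, 0.0]
ft_force: [-0.9, -2.5, 1.6]
width: 0.0001
gripper_force: 1.1
```

Call:
{"op": "move_arm", "data": {
  "plan": [-0.05,0,0,0,0,-0.33]
}}

```text
t: 17.25
tool_pos: [0.528, -0.124, 0.056]
ee_rot: [-0.125, 0.992, 0.0, -0.0]
ft_force: [-1.6, -2.0, 2.1]
width: 0.0002
gripper_force: 1.1
```

```bash
python3 -c "
from h import *
lev(-76)"
```

```text
alpha -76.4 r 0.064
t 17.25 tcp [ 0.528 -0.124  0.056] phi -88.2 r 0.217 xyaw -165.62 tilt [-0.  0. -1.] F [-1.6 -2.   2.1] j7 1.8
tool shift/0.03 [-0.015 -0.034  0.034]
```

Call:
{"op": "move_arm", "data": {
  "plan": [-0.05,0,0,0,0,-0.33,-0.05,0,0,0,0,-0.33]
}}

```text
t: 17.45
tool_pos: [0.5299, -0.1238, 0.0558]
ee_rot: [-0.148, 0.989, -0.0, -0.001]
ft_force: [-7.1, -2.9, 6.1]
width: 0.0003
gripper_force: 4.6
```

Call:
{"op": "move_arm", "data": {
  "plan": [-0.05,0,0,0,0,-0.33]
}}

```text
t: 17.55
tool_pos: [0.5301, -0.124, 0.0557]
ee_rot: [-0.159, 0.987, -0.0, -0.002]
ft_force: [-9.9, -6.0, 10.4]
width: -0.0001
gripper_force: 7.1
```

Run:
```python
from h import *
lev(-72)
a=grab('scene')['color'][120:300,180:380,::-1];cv2.imwrite('pics/s5.png',cv2.resize(a,(800,600*180*4//600//4*4//4*4 if 0 else 720))[:600])
b=grab('top')['color'][165:310,170:330,::-1];cv2.imwrite('pics/t5.png',cv2.resize(b,None,fx=4,fy=4,interpolation=cv2.INTER_CUBIC))
```

```text
alpha -74.6 r 0.0645
t 17.55 tcp [ 0.5301 -0.124   0.0557] phi -87.6 r 0.217 xyaw -161.71 tilt [-0.004 -0.001 -1.   ] F [-9.9 -6.  10.4] j7 1.86
tool shift/0.03 [-0.098 -0.021  0.024]
```

View pics/s5.png

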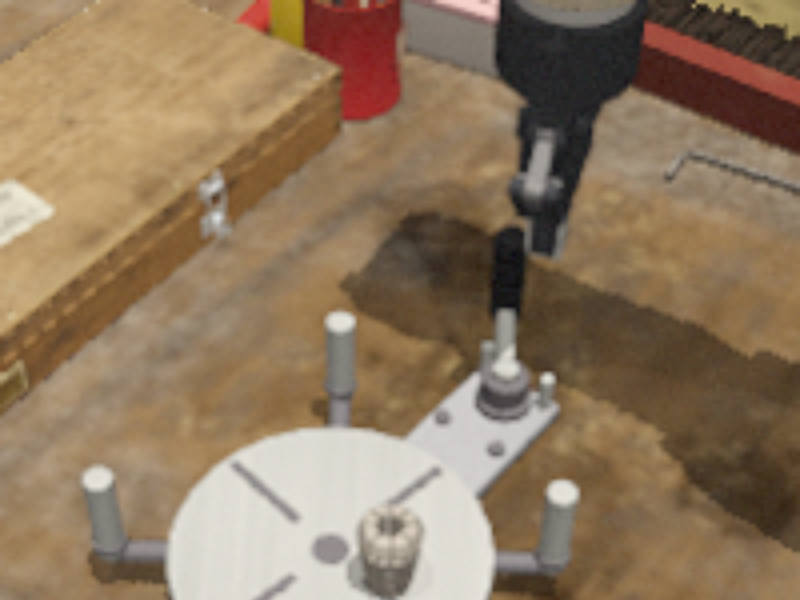

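The scene shows the lever rod against its stop peg at (487,360), and the force rose sharply, so it is at the stop. The collet is upright at (390,545). I'll back off and lift.

Call:
{"op": "move_arm", "data": {
  "plan": [0.2,0,0,0,0,0,0.5,0,0,0,0,0,0.3,0,-0.3,0,0,0,0,0,-1,0,0,0,0,0,-1,0,0,0,0,0,-1,0,0,0,0,0,-1,0,0,0,0,0,-1,0,0,0,0,-0.5,0,0,0,0,0,-1,0,0,0,0,0,-1,0,0,0,0,0,0,0,0,0,0]
}}

```text
t: 18.85
tool_pos: [0.5274, -0.2082, 0.2146]
ee_rot: [-0.156, 0.988, -0.001, 0.0]
ft_force: [-0.5, 0.1, -0.3]
width: 0.0
gripper_force: 0.0
```

Run:
```python
from h import *
import pickle
go(at(0),.2)
s=grab('scene');t=grab('top');pickle.dump((s,t),open('f.pkl','wb'))
a=cv2.resize(s['color'][170:320,250:350,::-1],(400,600),interpolation=cv2.INTER_CUBIC)
b=cv2.resize(t['color'][165:315,185:285,::-1],(400,600),interpolation=cv2.INTER_CUBIC)
cv2.imwrite('pics/f.png',np.hstack([a,b]))
```

```text
t 18.85 tcp [ 0.5274 -0.2082  0.2146] phi -88.8 r 0.3011 xyaw -162.03 tilt [ 0.    -0.002 -1.   ] F [-0.5  0.1 -0.3] j7 2.08
tool shift/0.03 [-6.547  8.428  0.472]
```

View pics/f.png

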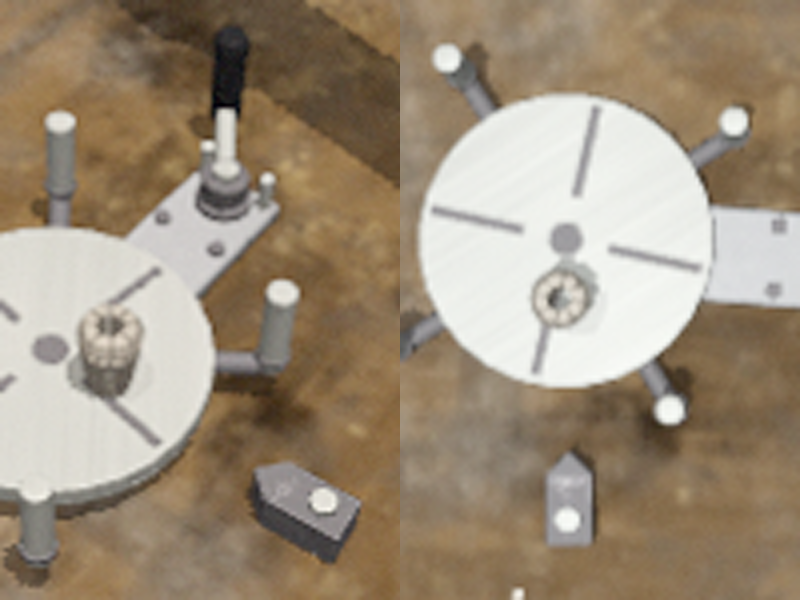

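The lever is at its stop with the rod on the peg, and the collet stands upright. Scene crop: axis (50,349), collet (111,330), nose (257,468). Top crop: collet (162,298), nose (170,451).

Run:
```python
from h import *
import pickle
s,t=pickle.load(open('f.pkl','rb'))
S=lambda u,v,z: ray(s,250+(u+.5)/4-.5,170+(v+.5)/4-.5,z)[:2]
T=lambda u,v,z: ray(t,185+(u+.5)/4-.5,165+(v+.5)/4-.5,z)[:2]
an=lambda q:(np.degrees(np.arctan2(q[1],q[0]))%360).round(2),np.hypot(*q).round(4)
an=lambda q:(round(float(np.degrees(np.arctan2(q[1],q[0]))%360),2),round(float(np.hypot(*q)),4))
As=S(50,349,.03);At=T(166,239,.03);print(As,At)
for n,f,c in(('S',S,As),('T',T,At)):
    L={'S':[('collet',111,330,.076),('nose',257,468,.024),('screw',323,501,.029)],'T':[('collet',162,298,.076),('nose',170,451,.024),('screw',168,519,.029)]}[n]
    for k,u,v,z in L: print(n,k,an(f(u,v,z)-c),'wrt pin axis',an(f(u,v,z)-A))
print('pin',an(T(270,409,.083)-A))
```

```text
Traceback (most recent call last):
NameError: name 'q' is not defined
```

Run:
```python
from h import *
import pickle
s,t=pickle.load(open('f.pkl','rb'))
S=lambda u,v,z: ray(s,250+(u+.5)/4-.5,170+(v+.5)/4-.5,z)[:2]
T=lambda u,v,z: ray(t,185+(u+.5)/4-.5,165+(v+.5)/4-.5,z)[:2]
an=lambda q:(round(float(np.degrees(np.arctan2(q[1],q[0]))%360),2),round(float(np.hypot(*q)),4))
As=S(50,349,.03);At=T(166,239,.03);print(As,At)
for n,f,c in(('S',S,As),('T',T,At)):
    L={'S':[('collet',111,330,.076),('nose',257,468,.024),('screw',323,501,.029)],'T':[('collet',162,298,.076),('nose',170,451,.024),('screw',168,519,.029)]}[n]
    for k,u,v,z in L: print(n,k,an(f(u,v,z)-c),'wrt pin axis',an(f(u,v,z)-A))
print('pin',an(T(270,409,.083)-A))
```

```text
[0.52182894 0.09079853] [0.52158617 0.09329177]
S collet (179.46, 0.0382) wrt pin axis (182.66, 0.0376)
S nose (182.73, 0.1234) wrt pin axis (183.72, 0.1229)
S screw (182.1, 0.1602) wrt pin axis (182.87, 0.1597)
T collet (185.39, 0.0359) wrt pin axis (184.82, 0.0355)
T nose (183.01, 0.1217) wrt pin axis (182.83, 0.1213)
T screw (182.56, 0.1599) wrt pin axis (182.43, 0.1595)
pin (214.42, 0.1145)
```

```bash
python3 -c "
from plant import manip
print(manip.finish_job())"
```

```text
the job is handed in; nothing more can be done
None
```

The job is handed in: the collet stands upright in line with the index nose (collet about 183°, block about 183°, though single readings scattered by a few degrees), the lock lever is against its stop, and the table did not move while I locked it.

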